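Run the seed cup carriage over the test strip and brake it at the mark

TASK

Grip the blue sprung handle and, never letting go of it, run the heavy carriage with the red seed cup housing along its rails towards the rubber stop, its orange pointer passing the yellow strip at a steady sowing pace of about 0.15 m/s. Then brake it so that it comes to a complete rest with the pointer at the green mark and stays there for 4 s, never striking the stop, never racing (over 0.25 m/s), and without disturbing the loose parts. Finish while still holding the handle, with the carriage at rest at the mark.

Things in the scene. Friction and masses are not known exactly. Their poses are not given: they have to be found in the camera images.
- rig: grey aluminium test plate, 290 x 800 mm, 12 mm thick, fixed to the bench by cam locks, carrying two rails; origin on the underside, bench height. Its y axis is the rail direction, towards the rubber stop; x points away from the robot across the rails; z up. The plate spans x -105..185 mm, y -400..400 mm. It stands at a different place and yaw each time and does not move
- carriage (a joint): travel (m) of the carriage along the rig's +y, 0 at the start end; it strikes the rubber stop at 0.430. The orange pointer lies at rig y = -0.205 + this value. Moving mass nominally 4.0 kg (the true one is 35% less to 40% more, from run to run), very low friction: viscous about 0.2 N s/m, dry about 0.01 N.
- relaxed (a point): fixed point of the carriage: the place of handle's origin with the springs relaxed. Soft springs between handle and carriage, 10 N/m nominal in all, damping 0.1 N s/m, stops at +-110 mm: 10 N/m times the rig-y distance from this point to the handle's origin drives the carriage, which swings about a handle held still with a period of about 4 s that hardly dies away
- pointer (a point): tip of the orange pointer on the far (+x) side of the carriage, 138 mm in rig x from the rig's origin, 59 mm above the bench. The carriage: grey cradle plate 170 x 280 mm (rig x -50..120 mm), top 61 mm above the bench, with the red cast iron open seed cup housing on it (rig x 29..117 mm, 130 mm along the rails, top 141 mm above the bench); the pointer is at mid length
- mark: green mark block with a raised green tongue, 32 x 12 x 44 mm, fixed on the plate on the far side of the rails; axes as the rig's. The pointer is at the mark when both have the same rig y. It stands at a different place along the rails each time, 70 to 120 mm before the pointer's place at the stop
- strip_start (a point): start (near the carriage's start end) of the yellow strip, 80 mm long along the rails, on the plate
- strip_end (a point): end of the yellow strip
- stop_face (a point): middle between the two rubber buffers of the stop, at their faces; the cradle's leading edge, 140 mm ahead of the pointer, would strike there
- roller: loose white fluted nylon roller, standing upright, 58 mm across, 90 mm tall, origin under it: leave alone
- collar_a: loose brass shaft collar, 48 mm across, 18 mm tall, lying on the plate: leave alone
- collar_b: the other loose brass collar, same size: leave alone
- shaft: loose steel hex shaft, 300 mm long, 25 mm across flats, lying on the bench: leave alone
- handle: blue handle that slides along rig y on the carriage, 0.1 kg; origin in its foot, 80 mm above the bench at rig x -25 mm. The blue block, centred over the origin, is 30 mm along the rails (rig y), 40 mm across (rig x) and runs from 95 to 161 mm above the bench; grip it from above, best along rig y, at 142 mm. Near it only the red housing (34 mm off in rig x, lower) stands above 96 mm

How it is judged:
On the way, in this order (a step that is already met when the one before it is completed fails the run):
1. the pointer passes the yellow strip at sowing pace, between 0.10 and 0.20 m/s for at least 0.3 s within the strip (y of pointer in the frame of strip_start above 0 m and y of pointer in the frame of strip_end below 0 m and velocity of joint carriage between 0.1 and 0.2 m/s), for 0.3 s.
2. the carriage rests at the mark, held by its handle, for 4 s (y of pointer in the frame of mark between -0.011 and 0.011 m and velocity of joint carriage between -0.015 and 0.015 m/s and contact force between the fingers and handle above 1 N), for 4 s.
At the end, for the whole second after the job is handed in: the pointer within 11 mm of the mark along the rails, carriage slower than 0.015 m/s, the fingers still gripping the handle (all of step 2); the arm keeps its last pose, push and grip.
It fails at once if the carriage strikes the stop (value of joint carriage above 0.428 m).
It fails at once if the carriage races, over 0.25 m/s (velocity of joint carriage above 0.25 m/s).
It fails at once if the carriage runs (over 0.06 m/s) while the fingers do not hold the handle ((velocity of joint carriage above 0.06 m/s or velocity of joint carriage below -0.06 m/s) and contact force between the fingers and handle below 0.3 N).
It fails at once if a loose part is disturbed (distance of any of roller, collar_a, collar_b, shaft from where it was at the start of the episode above 0.02 m).
It also fails if it takes over 40 s, if anything falls off the work surface, if the arm or the gripper's body presses on something with over 40 N, if the wrist force passes 120 N, or if a joint passes its speed limit or range.

ROBOT

A 6-joint arm with a two-finger parallel gripper is mounted at the origin on the work surface. World frame = base frame: x ahead of the robot, y to its left, z up, the work surface at z = 0. Lengths are in m, angles in rad, forces in N, time in s.
With the tool pointing down it reaches from about 0.425 to 1.125 m from the base axis. Payload 14.9 kg.
Tool frame: the origin (TCP) lies between the finger pads; the fingertips stand 8 mm ahead of it and the grasp point (between the pads) lies 11 mm behind it (env.tips_ahead is the distance from the TCP to the fingertips, in m); z points along the fingers, y is the line along which they close (so a half turn about z gives the same grasp; the last joint's range is limited). The gripper opens to 91 mm and grips with 3 to 60 N. Pads are 32 mm wide; open, the fingers measure 118 mm over their backs; the gripper's body (76 mm by 178 mm) begins 60 mm behind the grasp point.
Start: joints at [1.253, 0.379, 1.734, -0, 1.028, -0.033], TCP at [0.197, 0.672, 0.222] pointing down, gripper open.
Joint ranges: [-2.77, 2.77], [-0.74, 2.19], [0, 2.66], [-1.06, 4.2], [0.31, 2.87], [-3.08, 3.08]. Speed limits (rad/s): [1.89, 1.89, 2.39, 3.14, 3.14, 3.14].

INTERFACE

Orientations are given as [roll, pitch, yaw] about the fixed x, y, z axes, in that order (R = Rz(yaw) Ry(pitch) Rx(roll)).
In Python, from workcell import status, viewer, env, finder gives the robot as it stands.
- The arm moves only by the tool servo_tool, never from a script. Its argument "targets" is a list of rows, each an object of numbers: "dx", "dy", "dz": the shift along the tool's x, y, z as a fraction of full scale; "wx", "wy", "wz": the turn, a rotation vector about the tool's x, y, z as a fraction of full scale. A call has 1 to 12 rows; each row is the pose to reach, as a shift and turn from the pose commanded when the call began, along the tool's axes at that moment; what a row does not reach only later rows make up. Full scale, the value 1, is 0.4 m for a shift and 60 degrees for a turn. A row lasts 1/12 s, in which the tool goes at most 41.7 mm and 7.16 degrees, less where a joint would pass 70% of its speed; a pose out of reach is approached as far as the arm can. A call with a number of a shift or a turn outside -1 to 1 is refused whole. A call with a gripper value outside its range is refused whole. "hand" is the opening, from -1 (shut) to 1 (fully open), set as the call begins (left out, the last holds). The fingers move at their own pace and stop on an object; "grip_force" is the grip in N (left out, the last holds). Time passes only in rows, so rows that repeat a pose let the fingers close. It gives the time, the measured TCP pose, the force, the opening and the grip force at its end, in the units of the state.
- status.get_state(): the state, without advancing time (a new reading comes with each control period).
- viewer.snapshot(name): name is "scene" or "top" or "wrist"; returns a dict with "img" (480x640x3 uint8, red, green, blue), "range_z" (480x640 float32, m along the optical axis (not along the pixel's ray), 0 where there is no reading), "fx", "fy", "cx", "cy" (pixels), "xyz" and "attitude" of the camera in the world. Camera axes: x right, y down, z forward; pixel columns grow to the right and rows downward; lengths in m; the calibration is good to about 2 mm. A picture is of the moment at which its call begins.
- env.finish_job(): hands the job in; it is judged then, once.
Trained networks look in the newest picture that a camera, given by its name, has taken for a name from the list of things; names that differ only in an ending like _2 or _b are one class to them, and where a whole thing is asked for, a point or a joint stands for the part that bears it (a point fixed in the world has none). Each returns a list of dicts, best first, with "confidence" (0 to 1); they miss things now and then, are a little off and sometimes report something else, mostly with a low value. They report only what shows in the picture. A call takes as long as a camera call.
- finder.cut_out(camera, name): "region" (480x640 bool, what is visible of it) and "xy" ([column, row] in pixels, amid what is visible of it).
The state is a dict: "time_s": time; "qpos": joint angles; "qd": joint speeds; "tau": joint torques, N m; "ee_pos": TCP position; "orientation": TCP orientation; "force": force on the tool from outside, world axes, zero at the start; "torque": the same for the moment, N m; "opening": finger opening in m; "gripper_force": force on a finger pad.
Only numpy, scipy, OpenCV 4.12 (cv2) and the standard library are available. Lean on these libraries where they do the work, as an engineer would, in place of code of your own. Each camera call takes 0.05 s, during which the arm holds its last target. There are 200 camera calls.

## Working session

There is one attempt and no reset: what is moved stays moved. The work goes in short steps, Python scripts to look and compute and a tool call to move; the robot and the scene stay as the last step left them, time stands still between calls to the robot, and variables do not carry over. Pictures are saved under pics/ and viewed, at most 10 in all, crops included, and the job is handed in when it is done.

Besides the shell and the picture viewer there is one more tool, called after "Request:" as name([rows], argument=value, ...), one row to a line, values as JSON. servo_tool: Moves the arm, as the interface text tells. Shift numbers are shares of 0.4 m and turn numbers shares of 60 degrees, none past 1 either way. Its arguments: {"type":"object","properties":{"targets":{"type":"array","items":{"type":"object","properties":{"dx":{"type":"number"},"dy":{"type":"number"},"dz":{"type":"number"},"wx":{"type":"number"},"wy":{"type":"number"},"wz":{"type":"number"}}}},"hand":{"type":"number"},"grip_force":{"type":"number"}},"required":["targets"]}

```bash
mkdir -p pics; ls; cat > h.py <<'E'
import numpy as np, cv2
from workcell import status, viewer, env, finder
from scipy.spatial.transform import Rotation as R
def att(s):
    a=np.array(s["attitude"],float)
    return a if a.shape==(3,3) else (R.from_quat(a).as_matrix() if a.size==4 else R.from_euler('xyz',a).as_matrix())
def cloud(s):
    v,u=np.mgrid[:480,:640]; z=s["range_z"]
    p=np.stack([(u-s["cx"])/s["fx"]*z,(v-s["cy"])/s["fy"]*z,z],-1)
    return p@att(s).T+np.array(s["xyz"])
def save(s,n): cv2.imwrite(f"pics/{n}.png",s["img"][...,::-1])
E
python3 - <<'E'
from h import *
print(status.get_state())
for c in("top","scene"):
    s=viewer.snapshot(c);save(s,c+"0");print(c,s["xyz"],s["attitude"],s["fx"])
    P=cloud(s)
    for n in("rig","carriage","handle","pointer","mark","roller","collar_a","shaft","strip_start","stop_face"):
        for d in finder.cut_out(c,n)[:2]:
            m=d["region"]&(s["range_z"]>0); p=P[m]
            print(n,round(d["confidence"],2),np.round(d["xy"]),m.sum(),np.round(np.median(p,0),3),np.round(p.min(0),3),np.round(p.max(0),3))
E
```

```text
pics
{'time_s': 0.0, 'qpos': array([ 1.25272205e+00,  3.79408588e-01,  1.73479158e+00, -2.79866156e-05,
        1.02850220e+00, -3.33125433e-02]), 'qd': array([ 9.33305009e-04, -9.13705688e-04, -8.60373768e-04, -6.40201716e-05,
       -2.94147031e-04, -4.43369656e-04]), 'tau': array([-2.45730672e-05, -7.63733840e+01, -4.34360039e+01,  6.51326333e-02,
        4.24203055e-02, -7.66440871e-05]), 'ee_pos': array([0.19654595, 0.67142732, 0.22128289]), 'orientation': array([-3.14048276e+00, -1.30184291e-05,  2.85684537e+00]), 'force': array([0.07215009, 0.51546596, 0.2500922 ]), 'torque': array([-0.01253603, -0.02359133, -0.03168416]), 'gripper_force': 0.0, 'opening': 0.09130899023050297}
top [ 0.35588869 -0.012544    1.46336491] [-2.9626623   0.00879098 -1.57328282] 565.9872142268604
rig 0.67 [317. 259.] 33730 [ 0.557 -0.005  0.013] [ 0.366 -0.426 -0.01 ] [0.772 0.413 0.165]
carriage 0.57 [386. 245.] 7751 [ 0.585 -0.174  0.062] [ 0.484 -0.341  0.004] [ 0.703 -0.028  0.165]
handle 0.89 [395. 266.] 338 [ 0.528 -0.182  0.157] [ 0.508 -0.215  0.057] [ 0.565 -0.17   0.165]
pointer 0.76 [385. 2
[... 1478 characters left out ...]
.568 0.605 0.095]
roller 0.57 [328. 238.] 24511 [ 0.597 -0.004  0.012] [ 0.361 -0.418 -0.01 ] [0.775 0.416 0.164]
collar_a 0.74 [216. 278.] 190 [ 0.736 -0.28   0.026] [ 0.708 -0.304  0.007] [ 0.755 -0.258  0.034]
collar_a 0.65 [438. 270.] 281 [0.641 0.314 0.025] [0.607 0.289 0.005] [0.667 0.342 0.034]
shaft 0.66 [143. 217.] 825 [ 0.561 -0.538  0.02 ] [ 0.39  -0.563 -0.004] [ 0.693 -0.519  0.03 ]
strip_start 0.73 [260. 197.] 324 [ 0.547 -0.179  0.143] [ 0.395 -0.239 -0.002] [ 0.59  -0.161  0.164]
strip_start 0.72 [324. 243.] 24854 [ 0.597 -0.004  0.012] [ 0.35  -0.421 -0.011] [0.775 0.415 0.164]
stop_face 0.97 [325. 240.] 24242 [ 0.597 -0.004  0.012] [ 0.369 -0.418 -0.005] [0.775 0.412 0.164]
```

```bash
python3 - <<'E'
from h import *
for c in("top","scene"):
    s=viewer.snapshot(c);P=cloud(s);z=P[...,2]
    hsv=cv2.cvtColor(s["img"],cv2.COLOR_RGB2HSV)
    H,S,V=[hsv[...,i].astype(int) for i in range(3)]
    if c=="top":
        d=finder.cut_out(c,"rig")[0]["region"]
        m=d&(z>0.004)
        m=cv2.morphologyEx(m.astype(np.uint8),cv2.MORPH_OPEN,np.ones((5,5)))>0
        r=cv2.minAreaRect((P[m][:,:2]*1000).astype(np.float32)); print("rect",r)
        img=cv2.resize(s["img"][130:370,100:560],None,fx=1.7,fy=1.7,interpolation=cv2.INTER_CUBIC)
        cv2.imwrite("pics/topc.png",img[...,::-1])
    w=(P[...,0]>.3)&(P[...,0]<.85)&(abs(P[...,1])<.45)
    for n,a,b,zl,zh in(("yellow",22,34,.0,.03),("green",42,80,.0,.08),("orange",8,19,.03,.08),("blue",100,128,.06,.2),("bluetop",100,128,.156,.2),("red",-1,6,.13,.16)):
        m=w&(H>a)&(H<=b)&(S>110)&(V>60)&(z>zl)&(z<zh)
        k,l,st,ce=cv2.connectedComponentsWithStats(m.astype(np.uint8))
        for i in range(1,k):
            if st[i,4]>12:
                p=P[l==i]; print(c,n,st[i],np.round(np.median(p,0),4),np.round(p.min(0),3),np.round(p.max(0),3), np.round(cv2.minAreaRect((p[:,:2]*1000).astype(np.float32))[0],1),np.round(cv2.minAreaRect((p[:,:2]*1000).astype(np.float32))[1:][0],1),cv2.minAreaRect((p[:,:2]*1000).astype(np.float32))[2])
E
```

```text
rect ((535.319580078125, -10.457672119140625), (355.5718688964844, 800.2244873046875), 8.458735466003418)
top yellow [417 187  14   8  30] [ 0.7379 -0.2904  0.0266] [ 0.728 -0.304  0.022] [ 0.745 -0.269  0.03 ] [ 737.6 -287.3] [34.9 15.8] 82.87976837158203
top yellow [415 197  14   7  33] [ 0.7103 -0.2814  0.0268] [ 0.703 -0.297  0.021] [ 0.719 -0.265  0.03 ] [ 710.2 -280.3] [33.4 13.1] 79.8786849975586
top yellow [307 200  32  26 588] [ 0.6844 -0.0211  0.0115] [ 0.649 -0.063  0.003] [0.716 0.018 0.022] [683.3 -23. ] [60.  77.4] 8.910531044006348
top yellow [187 221  16  16  86] [0.6386 0.3074 0.0271] [0.618 0.289 0.022] [0.658 0.33  0.03 ] [637.5 309.7] [39.9 40.6] 82.4129409790039
top green [250 214   4  12  37] [0.6575 0.1591 0.0505] [0.641 0.155 0.032] [0.674 0.164 0.06 ] [657.7 159.6] [33.8  7.3] 3.9270436763763428
top blue [386 255  16  19 228] [ 0.5266 -0.1843  0.1586] [ 0.508 -0.202  0.132] [ 0.548 -0.17   0.168] [ 528.4 -186.3] [39.  29.3] 9.176841735839844
top bluetop [387 255  15  17 171] [ 0.5285 -0.1863  0.1597] [ 0.51  -0.202  0.156] [ 0.548 -0.17   0.168] [ 528.8 -186.
[... 385 characters left out ...]
35] [0.645 0.159 0.036] [0.682 0.171 0.059] [664.3 163.2] [36.9 10.7] 16.520170211791992
scene orange [262 255   3   9  22] [ 0.6813 -0.1605  0.0589] [ 0.673 -0.164  0.053] [ 0.697 -0.157  0.063] [ 684.6 -159.4] [25.1  5.6] 9.612338066101074
scene blue [256 185  13  25 272] [ 0.5485 -0.1801  0.1519] [ 0.513 -0.2    0.094] [ 0.557 -0.165  0.165] [ 534.6 -182. ] [45.9 29.3] 10.061910629272461
scene bluetop [256 185  11  13 110] [ 0.5341 -0.182   0.1586] [ 0.513 -0.199  0.156] [ 0.554 -0.168  0.165] [ 534.9 -182.5] [40.7 27.2] 11.108052253723145
scene red [241 213  40  29 419] [ 0.6348 -0.1672  0.1374] [ 0.584 -0.222  0.13 ] [ 0.678 -0.114  0.144] [ 631.  -168.5] [ 84.7 100. ] 7.730921268463135
```

View pics/topc.png

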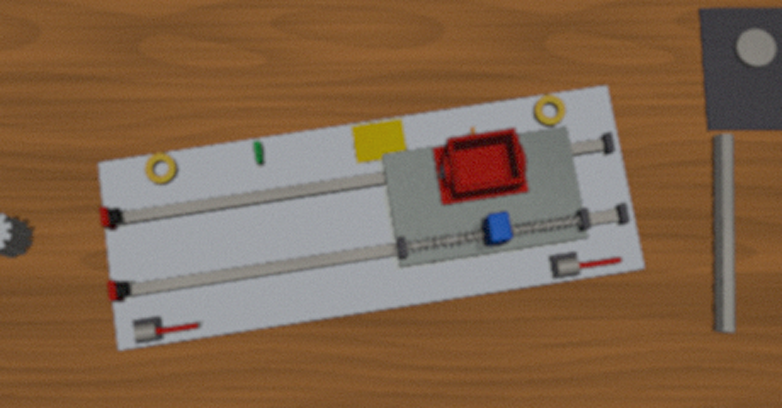

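The top view shows the blue handle at about (498,228) in the crop, the green mark at (258,152), the yellow strip at (380,140) and the collars on the far side. This agrees with the network detections. I'm starting the approach now.

Request:
servo_tool([
  {"dx": -0.9,"dy": -0.83,"dz": -0.05,"wz": -0.41},
  {"dx": -0.9,"dy": -0.83,"dz": -0.05,"wz": -0.41},
  {"dx": -0.9,"dy": -0.83,"dz": -0.05,"wz": -0.41},
  {"dx": -0.9,"dy": -0.83,"dz": -0.05,"wz": -0.41},
  {"dx": -0.9,"dy": -0.83,"dz": -0.05,"wz": -0.41},
  {"dx": -0.9,"dy": -0.83,"dz": -0.05,"wz": -0.41},
  {"dx": -0.9,"dy": -0.83,"dz": -0.05,"wz": -0.41},
  {"dx": -0.9,"dy": -0.83,"dz": -0.05,"wz": -0.41},
  {"dx": -0.9,"dy": -0.83,"dz": -0.05,"wz": -0.41},
  {"dx": -0.9,"dy": -0.83,"dz": -0.05,"wz": -0.41},
  {"dx": -0.9,"dy": -0.83,"dz": -0.05,"wz": -0.41},
  {"dx": -0.9,"dy": -0.83,"dz": -0.05,"wz": -0.41},
], hand=1, grip_force=25)

```text
schema error: expected keys dx, dy, dz, wx, wy, wz
```

```bash
cat >> h.py <<'E'
def to(p,yaw):
    s=status.get_state(); A=R.from_euler('xyz',s["orientation"]); B=R.from_euler('xyz',[np.pi,0,yaw])
    d=A.inv().apply(np.array(p)-s["ee_pos"])/.4; w=(A.inv()*B).as_rotvec()/(np.pi/3)
    print(round(s["time_s"],2),np.round(s["ee_pos"],4),np.round(s["orientation"],4),"d",np.round(d,4),"w",np.round(w,4))
E
python3 - <<'E'
from h import *
for c in("top","scene"):
    s=viewer.snapshot(c);P=cloud(s);z=P[...,2]
    d=finder.cut_out(c,"rig")
    hsv=cv2.cvtColor(s["img"],cv2.COLOR_RGB2HSV)
    m=(hsv[...,1]<45)&(hsv[...,2]>120)&(z>.002)&(z<.022)
    m=cv2.morphologyEx(m.astype(np.uint8),cv2.MORPH_OPEN,np.ones((5,5)))
    k,l,st,ce=cv2.connectedComponentsWithStats(m); i=1+st[1:,4].argmax()
    print(c,cv2.minAreaRect((P[l==i][:,:2]*1000).astype(np.float32)),st[i])
to([.532,-.184,.19],np.radians(-171.5))
E
```

```text
top ((461.6844177246094, -21.709869384765625), (77.0367431640625, 800.041015625), 8.558212280273438) [ 168  261  311   75 7506]
scene ((531.0106201171875, 177.18316650390625), (87.27875518798828, 432.4258728027344), 8.932475090026855) [ 315  221  151   27 3499]
1.45 [0.1967 0.6718 0.2219] [-3.1416 -0.      2.8568] d [-1.4056 -1.8178  0.0799] w [-0.     -0.     -0.4136]
```

Request:
servo_tool([
  {"dx": -0.9,"dy": -0.83,"dz": -0.05,"wx": 0,"wy": 0,"wz": -0.41},
  {"dx": -0.9,"dy": -0.83,"dz": -0.05,"wx": 0,"wy": 0,"wz": -0.41},
  {"dx": -0.9,"dy": -0.83,"dz": -0.05,"wx": 0,"wy": 0,"wz": -0.41},
  {"dx": -0.9,"dy": -0.83,"dz": -0.05,"wx": 0,"wy": 0,"wz": -0.41},
  {"dx": -0.9,"dy": -0.83,"dz": -0.05,"wx": 0,"wy": 0,"wz": -0.41},
  {"dx": -0.9,"dy": -0.83,"dz": -0.05,"wx": 0,"wy": 0,"wz": -0.41},
  {"dx": -0.9,"dy": -0.83,"dz": -0.05,"wx": 0,"wy": 0,"wz": -0.41},
  {"dx": -0.9,"dy": -0.83,"dz": -0.05,"wx": 0,"wy": 0,"wz": -0.41},
  {"dx": -0.9,"dy": -0.83,"dz": -0.05,"wx": 0,"wy": 0,"wz": -0.41},
  {"dx": -0.9,"dy": -0.83,"dz": -0.05,"wx": 0,"wy": 0,"wz": -0.41},
  {"dx": -0.9,"dy": -0.83,"dz": -0.05,"wx": 0,"wy": 0,"wz": -0.41},
  {"dx": -0.9,"dy": -0.83,"dz": -0.05,"wx": 0,"wy": 0,"wz": -0.41},
], hand=1, grip_force=25)

```text
time_s: 2.45
ee_pos: [0.45, 0.2496, 0.2424]
orientation: [3.142, 0.001, -2.998]
force: [0.5, 0.6, 0.6]
opening: 0.0912
gripper_force: 0.0
```

```bash
python3 - <<'E'
from h import *
to([.532,-.184,.21],np.radians(-171.45))
E
```

```text
2.45 [0.45   0.2496 0.2424] [ 3.1416e+00  7.0000e-04 -2.9977e+00] d [-0.0474 -1.1022  0.0809] w [ 0.      0.0007 -0.0051]
```

Request:
servo_tool([
  {"dx": -0.045,"dy": -1,"dz": 0.05,"wx": 0,"wy": 0,"wz": -0.005},
  {"dx": -0.045,"dy": -1,"dz": 0.05,"wx": 0,"wy": 0,"wz": -0.005},
  {"dx": -0.045,"dy": -1,"dz": 0.05,"wx": 0,"wy": 0,"wz": -0.005},
  {"dx": -0.045,"dy": -1,"dz": 0.05,"wx": 0,"wy": 0,"wz": -0.005},
  {"dx": -0.045,"dy": -1,"dz": 0.05,"wx": 0,"wy": 0,"wz": -0.005},
  {"dx": -0.045,"dy": -1,"dz": 0.05,"wx": 0,"wy": 0,"wz": -0.005},
  {"dx": -0.045,"dy": -1,"dz": 0.05,"wx": 0,"wy": 0,"wz": -0.005},
  {"dx": -0.045,"dy": -1,"dz": 0.05,"wx": 0,"wy": 0,"wz": -0.005},
  {"dx": -0.045,"dy": -1,"dz": 0.05,"wx": 0,"wy": 0,"wz": -0.005},
  {"dx": -0.045,"dy": -1,"dz": 0.05,"wx": 0,"wy": 0,"wz": -0.005},
  {"dx": -0.045,"dy": -1,"dz": 0.05,"wx": 0,"wy": 0,"wz": -0.005},
])

```text
time_s: 3.37
ee_pos: [0.5251, -0.1452, 0.2219]
orientation: [-3.141, 0.001, -2.995]
force: [-0.5, 1.3, -0.7]
opening: 0.0914
gripper_force: 0.0
```

```bash
cat >> h.py <<'E'
psi=np.radians(8.55); ey=np.array([-np.sin(psi),np.cos(psi)]); ex=np.array([np.cos(psi),np.sin(psi)])
def look(c="scene",name=None,fin=False):
    "carriage track: rig-y (rel. world origin) of red housing, orange pointer, blue handle, green mark, in one picture"
    t=status.get_state()["time_s"]; s=viewer.snapshot(c); P=cloud(s); z=P[...,2]
    if name: save(s,name)
    hsv=cv2.cvtColor(s["img"],cv2.COLOR_RGB2HSV); H,S,V=[hsv[...,i].astype(int) for i in range(3)]
    y=P[...,:2]@ey; x=P[...,:2]@ex
    w=(P[...,0]>.3)&(P[...,0]<.85)&(abs(P[...,1])<.45)
    o=dict(t=round(float(t),3))
    for n,a,b,zl,zh in(("red",-1,6,.065,.16),("orange",8,19,.045,.075),("blue",100,128,.10,.2),("green",42,80,.03,.08)):
        m=w&(H>a)&(H<=b)&(S>110)&(V>60)&(z>zl)&(z<zh)
        k,l,st,ce=cv2.connectedComponentsWithStats(m.astype(np.uint8))
        if k<2: continue
        i=1+st[1:,4].argmax(); q=y[l==i]; xx=x[l==i]
        o[n]=(round((np.percentile(q,2)+np.percentile(q,98))/2,4),round(q.mean(),4),round(np.median(xx),3),int(st[i,4]))
    return o
E
python3 - <<'E'
from h import *
to([.532,-.184,.21],np.radians(-171.45)); print(look("scene")); print(look("top")); print(look("wrist","w0"))
E
```

```text
3.37 [ 0.5251 -0.1452  0.2219] [-3.1408e+00  5.0000e-04 -2.9950e+00] d [-0.003  -0.0984  0.0299] w [-0.0007  0.0005 -0.0025]
{'t': 3.367, 'red': (np.float64(-0.2588), np.float64(-0.2581), np.float64(0.61), 1679), 'orange': (np.float64(-0.2596), np.float64(-0.26), np.float64(0.651), 22), 'blue': (np.float64(-0.2595), np.float64(-0.2587), np.float64(0.516), 262), 'green': (np.float64(0.0639), np.float64(0.0632), np.float64(0.685), 49)}
{'t': 3.417, 'red': (np.float64(-0.2865), np.float64(-0.2939), np.float64(0.625), 114), 'orange': (np.float64(-0.2622), np.float64(-0.262), np.float64(0.653), 6), 'green': (np.float64(0.0595), np.float64(0.0595), np.float64(0.674), 39)}
{'t': 3.467, 'red': (np.float64(-0.2539), np.float64(-0.261), np.float64(0.61), 5003), 'orange': (np.float64(-0.2193), np.float64(-0.2193), np.float64(0.626), 1), 'blue': (np.float64(-0.2594), np.float64(-0.2581), np.float64(0.501), 1853)}
```

View pics/w0.png

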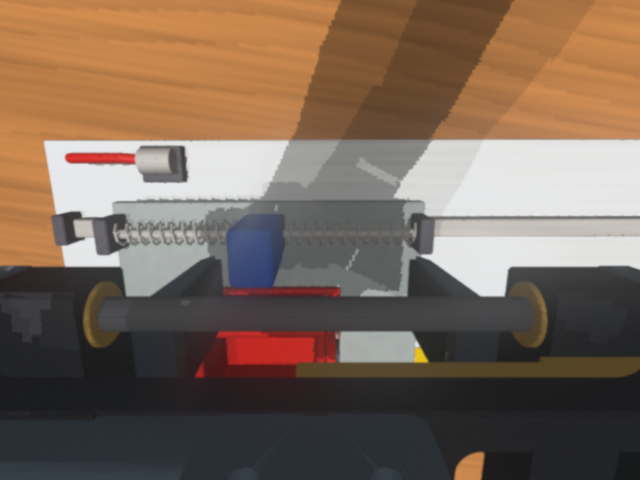

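The wrist view shows the handle at (255,250) with free springs on both sides. The handle and pointer are both at rig-direction −0.2595, and the mark is 0.323 m ahead. Descending.

Request:
servo_tool([
  {"dx": -0.003,"dy": -0.0945,"dz": 0.03,"wx": 0,"wy": 0,"wz": -0.0025},
  {"dx": -0.003,"dy": -0.0945,"dz": 0.08,"wx": 0,"wy": 0,"wz": -0.0025},
  {"dx": -0.003,"dy": -0.0945,"dz": 0.13,"wx": 0,"wy": 0,"wz": -0.0025},
  {"dx": -0.003,"dy": -0.0945,"dz": 0.18,"wx": 0,"wy": 0,"wz": -0.0025},
  {"dx": -0.003,"dy": -0.0945,"dz": 0.22,"wx": 0,"wy": 0,"wz": -0.0025},
  {"dx": -0.003,"dy": -0.0945,"dz": 0.227,"wx": 0,"wy": 0,"wz": -0.0025},
  {"dx": -0.003,"dy": -0.0945,"dz": 0.227,"wx": 0,"wy": 0,"wz": -0.0025},
])

```text
time_s: 4.1
ee_pos: [0.5307, -0.1771, 0.1306]
orientation: [3.141, -0.002, -2.988]
force: [0.3, 0.2, 1.0]
opening: 0.0913
gripper_force: 0.0
```

```bash
python3 - <<'E'
from h import *
s=status.get_state(); print(s["ee_pos"],s["ee_pos"][:2]@ey,s["ee_pos"][:2]@ex,s["force"]); print(look("scene","s1"))
E
```

```text
[ 0.53067701 -0.17708781  0.13057693] -0.254016789126532 0.49845125911147176 [0.26529944 0.22114746 0.98597663]
{'t': 4.1, 'red': (np.float64(-0.2575), np.float64(-0.2579), np.float64(0.608), 1679), 'orange': (np.float64(-0.2597), np.float64(-0.2601), np.float64(0.651), 22), 'blue': (np.float64(-0.2591), np.float64(-0.2583), np.float64(0.517), 235), 'green': (np.float64(0.0638), np.float64(0.0632), np.float64(0.686), 49)}
```

View pics/s1.png

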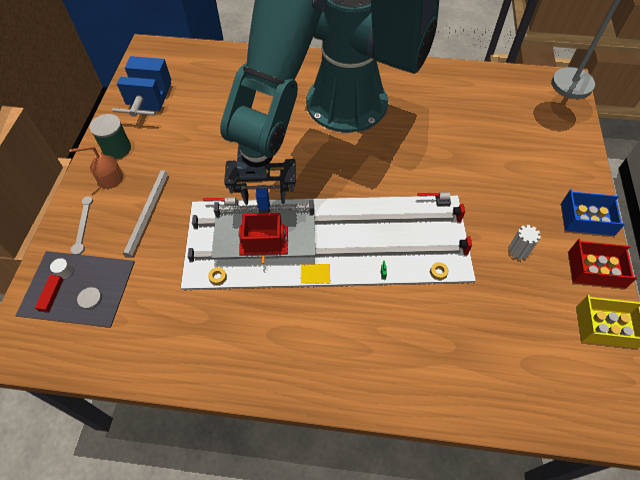

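The scene view shows the fingers around the blue handle at about (263,200), the orange pointer at (263,263) and the mark at (383,270). Closing the fingers.

Request:
servo_tool([
  {"dx": 0,"dy": 0,"dz": 0,"wx": 0,"wy": 0,"wz": 0},
  {"dx": 0,"dy": 0,"dz": 0,"wx": 0,"wy": 0,"wz": 0},
  {"dx": 0,"dy": 0,"dz": 0,"wx": 0,"wy": 0,"wz": 0},
  {"dx": 0,"dy": 0,"dz": 0,"wx": 0,"wy": 0,"wz": 0},
  {"dx": 0,"dy": 0,"dz": 0,"wx": 0,"wy": 0,"wz": 0},
  {"dx": 0,"dy": 0,"dz": 0,"wx": 0,"wy": 0,"wz": 0},
], hand=-1, grip_force=25)

```text
time_s: 4.65
ee_pos: [0.5312, -0.1785, 0.1313]
orientation: [-3.141, 0.0, -2.989]
force: [0.1, -0.2, -0.3]
opening: 0.0538
gripper_force: 0.0
```

```bash
python3 - <<'E'
from h import *
for i in range(3):
    s=status.get_state(); print(s["ee_pos"],s["ee_pos"][:2]@ey,s["ee_pos"][:2]@ex,s["orientation"],s["gripper_force"],s["opening"]); print(look("scene"))
E
```

```text
[ 0.5312229  -0.17847204  0.13132892] -0.2554667937894892 0.49878528191707405 [-3.14144481e+00  2.69090943e-04 -2.98935565e+00] 0.0 0.053817025387034347
{'t': 4.65, 'red': (np.float64(-0.2585), np.float64(-0.2584), np.float64(0.61), 1693), 'orange': (np.float64(-0.2597), np.float64(-0.2601), np.float64(0.65), 21), 'blue': (np.float64(-0.2593), np.float64(-0.2584), np.float64(0.517), 234), 'green': (np.float64(0.0637), np.float64(0.0632), np.float64(0.684), 49)}
[ 0.53119316 -0.17843698  0.13124295] -0.25542770122759667 0.49876108003711606 [-3.14153050e+00  1.51846875e-04 -2.98932837e+00] 0.0 0.049925687791372776
{'t': 4.7, 'red': (np.float64(-0.2586), np.float64(-0.2583), np.float64(0.611), 1686), 'orange': (np.float64(-0.2598), np.float64(-0.2602), np.float64(0.651), 22), 'blue': (np.float64(-0.2592), np.float64(-0.2585), np.float64(0.517), 234), 'green': (np.float64(0.0638), np.float64(0.0631), np.float64(0.686), 49)}
[ 0.53117052 -0.17843044  0.13118035] -0.255417865139718 0.49873966375177936 [-3.14156555e+00  6.67469505e-05 -2.98925957e+00] 0.0 0.04635191432993683
{'t': 4.75, 'red': (np.float64(-0.2589), np.float64(-0.2585), np.float64(0.611), 1690), 'orange': (np.float64(-0.2598), np.float64(-0.2601), np.float64(0.651), 22), 'blue': (np.float64(-0.2594), np.float64(-0.2585), np.float64(0.517), 237), 'green': (np.float64(0.0639), np.float64(0.0632), np.float64(0.685), 49)}
```

Request:
servo_tool([
  {"dx": 0,"dy": -0.01,"dz": 0,"wx": 0,"wy": 0,"wz": 0},
  {"dx": 0,"dy": -0.01,"dz": 0,"wx": 0,"wy": 0,"wz": 0},
  {"dx": 0,"dy": -0.01,"dz": 0,"wx": 0,"wy": 0,"wz": 0},
  {"dx": 0,"dy": -0.01,"dz": 0,"wx": 0,"wy": 0,"wz": 0},
  {"dx": 0,"dy": -0.01,"dz": 0,"wx": 0,"wy": 0,"wz": 0},
])

```text
time_s: 5.22
ee_pos: [0.5319, -0.1824, 0.1312]
orientation: [-3.142, 0.0, -2.989]
force: [1.1, 0.9, -0.1]
opening: 0.0301
gripper_force: 25.0
```

```bash
python3 - <<'E'
from h import *
for i in range(3):
    s=status.get_state(); print(s["ee_pos"][:2]@ey,s["ee_pos"][:2]@ex,s["orientation"],s["gripper_force"],s["opening"]); print(look("scene"))
E
```

```text
-0.25942494239031477 0.4988377399106971 [-3.14157048e+00  2.40528528e-04 -2.98947161e+00] 24.99563455581665 0.030128699170498076
{'t': 5.217, 'red': (np.float64(-0.2578), np.float64(-0.2577), np.float64(0.611), 1678), 'orange': (np.float64(-0.2598), np.float64(-0.2602), np.float64(0.65), 22), 'blue': (np.float64(-0.2598), np.float64(-0.2596), np.float64(0.518), 216), 'green': (np.float64(0.0636), np.float64(0.063), np.float64(0.686), 49)}
-0.2594090327455879 0.49885466139027507 [-3.14151812e+00  2.37178847e-04 -2.98936038e+00] 24.995724856853485 0.03001594521364297
{'t': 5.267, 'red': (np.float64(-0.2576), np.float64(-0.2579), np.float64(0.609), 1693), 'orange': (np.float64(-0.2597), np.float64(-0.2602), np.float64(0.648), 22), 'blue': (np.float64(-0.2594), np.float64(-0.2595), np.float64(0.518), 215), 'green': (np.float64(0.0637), np.float64(0.0632), np.float64(0.686), 49)}
-0.2593759260856104 0.49884654460972083 [-3.14155765e+00  2.16137896e-04 -2.98934056e+00] 24.995802640914917 0.029973097042423732
{'t': 5.317, 'red': (np.float64(-0.2599), np.float64(-0.2591), np.float64(0.61), 1657), 'orange': (np.float64(-0.2597), np.float64(-0.2601), np.float64(0.65), 22), 'blue': (np.float64(-0.2595), np.float64(-0.2596), np.float64(0.517), 217), 'green': (np.float64(0.064), np.float64(0.0632), np.float64(0.685), 49)}
```

```bash
cat > mpc.py <<'E'
import sys,json,os
from h import *
from scipy.optimize import least_squares
from scipy.integrate import cumulative_trapezoid as ct
# usage: mpc.py [nlook] [dy,dy,...]  (rows of the move just made)
Q0,H0,GOAL=-.2602,-.2594,.323
L=json.load(open("log.json")) if os.path.exists("log.json") else None
if L is None:
    t=status.get_state()["time_s"]; L=dict(k=[[t,0.]],m=[],r=.42,prof0=None)
n=int(sys.argv[1]); now=status.get_state()["time_s"]
if len(sys.argv)>2:
    d=[float(x) for x in sys.argv[2].split(",")]; b=L["k"][-1][1]; t0=now-len(d)/12
    L["k"].append([t0,b])
    for i,x in enumerate(d): L["k"].append([t0+(i+1)/12,b+.4*x])
for i in range(n):
    s=status.get_state(); o=look("scene")
    h=float(s["ee_pos"][:2]@ey-H0); q=float(o["orange"][1]-Q0); rd=float(o["red"][1]+.2582)
    L["m"].append([o["t"],q,h]); print(o["t"],"q",round(q,4),"red",round(rd,4),"h",round(h,4),"cmd",round(L["k"][-1][1],4),"green",o["green"][:2],"grip",round(s["gripper_force"],1))
now=status.get_state()["time_s"]
K=np.array(L["k"]); M=np.array(L["m"]); dt=1/120; LAG=.03; B,C=.01,.02
def sim(r,h,q=0.,v=0.):
    out=[(q,v)]; hd=np.gradient(h,dt)
    for i in range(len(h)-1):
        a=((h[i]-q)+B*(hd[i]-v)-C*v)/r; v+=a*dt; q+=v*dt; out.append((q,v))
    return np.array(out)
ts=np.arange(K[0,0],now+dt,dt); hh=np.interp(ts-LAG,K[:,0],K[:,1])
r=L["r"]
if len(sys.argv)>2:
    f=lambda x:np.r_[np.interp(M[:,0],ts,sim(x[0],hh)[:,0])-M[:,1],(x[0]-.42)*.002]
    w=least_squares(f,[r],bounds=(.2,.7)); r=float(w.x[0]); L["r"]=r
    print("r",round(r,3),"T",round(2*np.pi*r**.5,2),"resid mm",np.round(f(w.x)[:-1][-6:]*1e3,1))
X=sim(r,hh); q,v=X[-1]
k=max(0,len(M)-n); 
if len(sys.argv)>2 and n: q-=.7*np.mean(f([r])[k:-1]) # local correction
print("now",round(now,3),"q",round(q,4),"v",round(v,4),"h",round(hh[-1],4))
# reference continuing from planned profile by distance
V,TA,SD=.145,1.5,.165; TD=2*(GOAL-SD)/V; N=int(72)
tc=TA+(SD-V*TA/2)/V
tt=np.arange(0,12,dt)
vr=np.where(tt<TA,V*(1-np.cos(np.pi*tt/TA))/2,np.where(tt<tc,V,np.where(tt<tc+TD,V*(1+np.cos(np.pi*(tt-tc)/TD))/2,0)))
qr=ct(vr,dx=dt,initial=0)
i0=np.argmin(np.abs(qr-q)/.01+np.abs(vr-v)/.02) if q<.3 else np.argmin(abs(tt-tc-TD))
nn=N*10+1; ix=np.minimum(i0+np.arange(nn),len(tt)-1); qR,vR=qr[ix],vr[ix]
kt=np.arange(N+1)*10; T=np.arange(nn)
def run(kn):
    return sim(r,np.interp(T-LAG/dt,kt,np.r_[h0,kn]),qs,vs)
h0,qs,vs=L["k"][-1][1],q,v; base=run(np.full(N,h0))
A=[]
h0,qs,vs=0.,0.,0.
Z=run(np.zeros(N))
for j in range(N):
    e=np.zeros(N); e[j]=1; A.append(run(e)-Z)
A=np.array(A); h0=L["k"][-1][1]
sel=np.arange(5,nn,5); Wq=15*np.ones(len(sel)); Wv=20*np.ones(len(sel))
G=np.vstack([(A[:,sel,0]*Wq).T,(A[:,sel,1]*Wv).T]); g=np.r_[(qR-base[:,0])[sel]*Wq,(vR-base[:,1])[sel]*Wv]
D=np.eye(N)-np.eye(N,k=-1); D2=D@D
G=np.vstack([G,8*D2]); g=np.r_[g,np.zeros(N)]
dk=np.linalg.lstsq(G,g,rcond=None)[0]
qs,vs=q,v; Y=run(h0+dk)
print("dy",np.round(dk[:14]/.4,3).tolist())
print("pred t,q,v,h-q:",[(round(i/12,2),round(Y[i*10,0],3),round(Y[i*10,1],3),round(h0+dk[max(i-1,0)]-Y[i*10,0],3)) for i in range(0,60,6)])
json.dump(L,open("log.json","w"))
E
python3 mpc.py 0
```

```text
now 5.367 q 0.0 v 0.0 h 0.0
dy [0.029, 0.063, 0.094, 0.12, 0.142, 0.163, 0.182, 0.201, 0.218, 0.233, 0.245, 0.255, 0.263, 0.268]
pred t,q,v,h-q: [(0.0, np.float64(0.0), np.float64(0.0), np.float64(0.011)), (0.5, np.float64(0.006), np.float64(0.036), np.float64(0.059)), (1.0, np.float64(0.043), np.float64(0.109), np.float64(0.06)), (1.5, np.float64(0.109), np.float64(0.145), np.float64(0.01)), (2.0, np.float64(0.181), np.float64(0.144), np.float64(-0.001)), (2.5, np.float64(0.248), np.float64(0.119), np.float64(-0.029)), (3.0, np.float64(0.296), np.float64(0.07), np.float64(-0.04)), (3.5, np.float64(0.318), np.float64(0.023), np.float64(-0.03)), (4.0, np.float64(0.323), np.float64(0.001), np.float64(-0.003)), (4.5, np.float64(0.323), np.float64(0.0), np.float64(-0.0))]
```

Request:
servo_tool([
  {"dx": 0,"dy": 0.029,"dz": 0,"wx": 0,"wy": 0,"wz": 0},
  {"dx": 0,"dy": 0.063,"dz": 0,"wx": 0,"wy": 0,"wz": 0},
  {"dx": 0,"dy": 0.094,"dz": 0,"wx": 0,"wy": 0,"wz": 0},
  {"dx": 0,"dy": 0.12,"dz": 0,"wx": 0,"wy": 0,"wz": 0},
  {"dx": 0,"dy": 0.142,"dz": 0,"wx": 0,"wy": 0,"wz": 0},
  {"dx": 0,"dy": 0.163,"dz": 0,"wx": 0,"wy": 0,"wz": 0},
  {"dx": 0,"dy": 0.182,"dz": 0,"wx": 0,"wy": 0,"wz": 0},
  {"dx": 0,"dy": 0.201,"dz": 0,"wx": 0,"wy": 0,"wz": 0},
  {"dx": 0,"dy": 0.218,"dz": 0,"wx": 0,"wy": 0,"wz": 0},
])

```text
time_s: 6.12
ee_pos: [0.5187, -0.0954, 0.1312]
orientation: [-3.141, 0.001, -2.989]
force: [4.7, 0.9, -3.7]
opening: 0.0302
gripper_force: 25.0
```

```bash
python3 mpc.py 3 0.029,0.063,0.094,0.12,0.142,0.163,0.182,0.201,0.218
```

```text
6.117 q 0.0317 red 0.0304 h 0.0879 cmd 0.0872 green (np.float64(0.0639), np.float64(0.0631)) grip 25.0
6.167 q 0.0371 red 0.0352 h 0.0886 cmd 0.0872 green (np.float64(0.0641), np.float64(0.0632)) grip 25.0
6.217 q 0.0425 red 0.0413 h 0.0882 cmd 0.0872 green (np.float64(0.064), np.float64(0.0632)) grip 25.0
r 0.254 T 3.17 resid mm [-0.6 -0.2  0.6]
now 6.267 q 0.0509 v 0.1366 h 0.0872
dy [-0.049, -0.037, 0.011, 0.056, 0.087, 0.111, 0.136, 0.164, 0.193, 0.22, 0.243, 0.265, 0.286, 0.306]
pred t,q,v,h-q: [(0.0, np.float64(0.051), np.float64(0.137), np.float64(0.017)), (0.5, np.float64(0.122), np.float64(0.143), np.float64(0.01)), (1.0, np.float64(0.194), np.float64(0.141), np.float64(-0.0)), (1.5, np.float64(0.258), np.float64(0.112), np.float64(-0.017)), (2.0, np.float64(0.301), np.float64(0.062), np.float64(-0.023)), (2.5, np.float64(0.32), np.float64(0.017), np.float64(-0.016)), (3.0, np.float64(0.323), np.float64(-0.0), np.float64(-0.0)), (3.5, np.float64(0.323), np.float64(-0.0), np.float64(-0.0)), (4.0, np.float64(0.323), np.float64(-0.0), np.float64(0.0)), (4.5, np.float64(0.323), np.float64(-0.0), np.float64(0.0))]
```

Request:
servo_tool([
  {"dx": 0,"dy": -0.02,"dz": 0,"wx": 0,"wy": 0,"wz": 0},
  {"dx": 0,"dy": -0.012,"dz": 0,"wx": 0,"wy": 0,"wz": 0},
  {"dx": 0,"dy": 0.015,"dz": 0,"wx": 0,"wy": 0,"wz": 0},
  {"dx": 0,"dy": 0.045,"dz": 0,"wx": 0,"wy": 0,"wz": 0},
  {"dx": 0,"dy": 0.068,"dz": 0,"wx": 0,"wy": 0,"wz": 0},
  {"dx": 0,"dy": 0.09,"dz": 0,"wx": 0,"wy": 0,"wz": 0},
])

```text
time_s: 6.77
ee_pos: [0.5131, -0.0593, 0.1312]
orientation: [-3.141, 0.001, -2.989]
force: [8.1, 1.5, -4.1]
opening: 0.0299
gripper_force: 25.0
```

```bash
LAG=-.015 python3 mpc.py 2 -0.02,-0.012,0.015,0.045,0.068,0.09; LAG=.015 python3 mpc.py 0;  LAG=-.04 python3 mpc.py 0
```

```text
6.767 q 0.1194 red 0.1176 h 0.1244 cmd 0.1232 green (np.float64(0.0637), np.float64(0.0632)) grip 25.0
6.817 q 0.1266 red 0.124 h 0.1254 cmd 0.1232 green (np.float64(0.0639), np.float64(0.0632)) grip 25.0
r 0.296 T 3.42 resid mm [-0.   0.1  0.6 -0.2 -0.1]
now 6.867 q 0.135 v 0.1432 h 0.1232
dy [0.057, 0.106, 0.133, 0.147, 0.161, 0.178, 0.198, 0.219, 0.239, 0.258, 0.276, 0.294, 0.31, 0.327]
pred t,q,v,h-q: [(0.0, np.float64(0.135), np.float64(0.143), np.float64(0.011)), (0.5, np.float64(0.207), np.float64(0.14), np.float64(-0.012)), (1.0, np.float64(0.268), np.float64(0.103), np.float64(-0.027)), (1.5, np.float64(0.307), np.float64(0.052), np.float64(-0.03)), (2.0, np.float64(0.321), np.float64(0.011), np.float64(-0.017)), (2.5, np.float64(0.323), np.float64(0.0), np.float64(0.0)), (3.0, np.float64(0.323), np.float64(0.0), np.float64(-0.0)), (3.5, np.float64(0.323), np.float64(0.0), np.float64(-0.0)), (4.0, np.float64(0.323), np.float64(0.0), np.float64(-0.0)), (4.5, np.float64(0.323), np.float64(0.0), np.float64(-0.0))]
r 0.275 T 3.29 resid mm [-1.1 -0.9 -0.3  0.5  0.6]
now 6.867 q 0
[... 898 characters left out ...]
, 0.19, 0.21, 0.23, 0.249, 0.267, 0.284, 0.301, 0.317]
pred t,q,v,h-q: [(0.0, np.float64(0.134), np.float64(0.143), np.float64(0.007)), (0.5, np.float64(0.206), np.float64(0.139), np.float64(-0.014)), (1.0, np.float64(0.268), np.float64(0.103), np.float64(-0.031)), (1.5, np.float64(0.306), np.float64(0.052), np.float64(-0.033)), (2.0, np.float64(0.321), np.float64(0.011), np.float64(-0.02)), (2.5, np.float64(0.323), np.float64(-0.0), np.float64(-0.0)), (3.0, np.float64(0.323), np.float64(0.0), np.float64(-0.0)), (3.5, np.float64(0.323), np.float64(0.0), np.float64(-0.0)), (4.0, np.float64(0.323), np.float64(0.0), np.float64(-0.0)), (4.5, np.float64(0.323), np.float64(0.0), np.float64(-0.0))]
```

Request:
servo_tool([
  {"dx": 0,"dy": 0.057,"dz": 0,"wx": 0,"wy": 0,"wz": 0},
  {"dx": 0,"dy": 0.106,"dz": 0,"wx": 0,"wy": 0,"wz": 0},
  {"dx": 0,"dy": 0.133,"dz": 0,"wx": 0,"wy": 0,"wz": 0},
  {"dx": 0,"dy": 0.147,"dz": 0,"wx": 0,"wy": 0,"wz": 0},
  {"dx": 0,"dy": 0.161,"dz": 0,"wx": 0,"wy": 0,"wz": 0},
  {"dx": 0,"dy": 0.178,"dz": 0,"wx": 0,"wy": 0,"wz": 0},
  {"dx": 0,"dy": 0.198,"dz": 0,"wx": 0,"wy": 0,"wz": 0},
  {"dx": 0,"dy": 0.219,"dz": 0,"wx": 0,"wy": 0,"wz": 0},
  {"dx": 0,"dy": 0.239,"dz": 0,"wx": 0,"wy": 0,"wz": 0},
  {"dx": 0,"dy": 0.258,"dz": 0,"wx": 0,"wy": 0,"wz": 0},
])

```text
time_s: 7.7
ee_pos: [0.4977, 0.0426, 0.1312]
orientation: [-3.141, 0.002, -2.989]
force: [9.4, 2.1, -7.7]
opening: 0.0301
gripper_force: 25.0
```

```bash
LAG=-.015 python3 mpc.py 2 0.057,0.106,0.133,0.147,0.161,0.178,0.198,0.219,0.239,0.258
```

```text
7.7 q 0.2488 red 0.2456 h 0.2275 cmd 0.2264 green (np.float64(0.0638), np.float64(0.0633)) grip 25.0
7.75 q 0.2546 red 0.2508 h 0.2283 cmd 0.2264 green (np.float64(0.0637), np.float64(0.0632)) grip 25.0
r 0.296 T 3.42 resid mm [ 0.2  0.7 -0.1  0.   1.   1.1]
now 7.8 q 0.2605 v 0.1088 h 0.2264
dy [0.033, 0.062, 0.08, 0.091, 0.101, 0.113, 0.127, 0.14, 0.153, 0.164, 0.175, 0.185, 0.195, 0.205]
pred t,q,v,h-q: [(0.0, np.float64(0.261), np.float64(0.109), np.float64(-0.021)), (0.5, np.float64(0.302), np.float64(0.06), np.float64(-0.031)), (1.0, np.float64(0.32), np.float64(0.016), np.float64(-0.02)), (1.5, np.float64(0.323), np.float64(0.0), np.float64(-0.001)), (2.0, np.float64(0.323), np.float64(0.0), np.float64(-0.0)), (2.5, np.float64(0.323), np.float64(0.0), np.float64(-0.0)), (3.0, np.float64(0.323), np.float64(0.0), np.float64(-0.0)), (3.5, np.float64(0.323), np.float64(0.0), np.float64(-0.0)), (4.0, np.float64(0.323), np.float64(0.0), np.float64(-0.0)), (4.5, np.float64(0.323), np.float64(0.0), np.float64(-0.0))]
```

Request:
servo_tool([
  {"dx": 0,"dy": 0.033,"dz": 0,"wx": 0,"wy": 0,"wz": 0},
  {"dx": 0,"dy": 0.062,"dz": 0,"wx": 0,"wy": 0,"wz": 0},
  {"dx": 0,"dy": 0.08,"dz": 0,"wx": 0,"wy": 0,"wz": 0},
  {"dx": 0,"dy": 0.091,"dz": 0,"wx": 0,"wy": 0,"wz": 0},
  {"dx": 0,"dy": 0.101,"dz": 0,"wx": 0,"wy": 0,"wz": 0},
  {"dx": 0,"dy": 0.113,"dz": 0,"wx": 0,"wy": 0,"wz": 0},
  {"dx": 0,"dy": 0.127,"dz": 0,"wx": 0,"wy": 0,"wz": 0},
  {"dx": 0,"dy": 0.14,"dz": 0,"wx": 0,"wy": 0,"wz": 0},
])

```text
time_s: 8.47
ee_pos: [0.4893, 0.0978, 0.1313]
orientation: [-3.142, 0.002, -2.989]
force: [10.7, 1.7, -9.2]
opening: 0.0302
gripper_force: 25.0
```

```bash
LAG=-.015 python3 mpc.py 2 0.033,0.062,0.08,0.091,0.101,0.113,0.127,0.14
```

```text
8.467 q 0.3097 red 0.3062 h 0.2833 cmd 0.2824 green (np.float64(0.0637), np.float64(0.0632)) grip 25.0
8.517 q 0.312 red 0.3078 h 0.2839 cmd 0.2824 green (np.float64(0.0636), np.float64(0.0632)) grip 25.0
r 0.293 T 3.4 resid mm [0.5 0.6 1.  0.9 0.7 0.3]
now 8.567 q 0.3138 v 0.0295 h 0.2824
dy [-0.02, 0.007, 0.053, 0.085, 0.097, 0.095, 0.09, 0.088, 0.088, 0.09, 0.091, 0.092, 0.093, 0.093]
pred t,q,v,h-q: [(0.0, np.float64(0.314), np.float64(0.03), np.float64(-0.039)), (0.5, np.float64(0.318), np.float64(0.004), np.float64(0.002)), (1.0, np.float64(0.32), np.float64(0.002), np.float64(-0.0)), (1.5, np.float64(0.321), np.float64(0.002), np.float64(-0.0)), (2.0, np.float64(0.321), np.float64(0.001), np.float64(-0.0)), (2.5, np.float64(0.322), np.float64(0.001), np.float64(-0.0)), (3.0, np.float64(0.322), np.float64(0.001), np.float64(-0.0)), (3.5, np.float64(0.322), np.float64(0.0), np.float64(-0.0)), (4.0, np.float64(0.323), np.float64(0.0), np.float64(-0.0)), (4.5, np.float64(0.323), np.float64(0.0), np.float64(-0.0))]
```

Request:
servo_tool([
  {"dx": 0,"dy": -0.015,"dz": 0,"wx": 0,"wy": 0,"wz": 0},
  {"dx": 0,"dy": 0.01,"dz": 0,"wx": 0,"wy": 0,"wz": 0},
  {"dx": 0,"dy": 0.053,"dz": 0,"wx": 0,"wy": 0,"wz": 0},
  {"dx": 0,"dy": 0.085,"dz": 0,"wx": 0,"wy": 0,"wz": 0},
  {"dx": 0,"dy": 0.096,"dz": 0,"wx": 0,"wy": 0,"wz": 0},
  {"dx": 0,"dy": 0.095,"dz": 0,"wx": 0,"wy": 0,"wz": 0},
  {"dx": 0,"dy": 0.092,"dz": 0,"wx": 0,"wy": 0,"wz": 0},
  {"dx": 0,"dy": 0.092,"dz": 0,"wx": 0,"wy": 0,"wz": 0},
])

```text
time_s: 9.23
ee_pos: [0.4839, 0.1339, 0.1313]
orientation: [-3.142, 0.002, -2.989]
force: [11.8, 2.3, -9.3]
opening: 0.0299
gripper_force: 25.0
```

```bash
LAG=-.015 python3 mpc.py 5 -0.015,0.01,0.053,0.085,0.096,0.095,0.092,0.092
```

```text
9.233 q 0.3195 red 0.3157 h 0.3199 cmd 0.3192 green (np.float64(0.0637), np.float64(0.0632)) grip 25.0
9.283 q 0.3196 red 0.3156 h 0.3199 cmd 0.3192 green (np.float64(0.0639), np.float64(0.0632)) grip 25.0
9.333 q 0.3201 red 0.3162 h 0.3198 cmd 0.3192 green (np.float64(0.0638), np.float64(0.0631)) grip 25.0
9.383 q 0.3202 red 0.3158 h 0.3198 cmd 0.3192 green (np.float64(0.0638), np.float64(0.0633)) grip 25.0
9.433 q 0.3204 red 0.3173 h 0.3198 cmd 0.3192 green (np.float64(0.0639), np.float64(0.0632)) grip 25.0
r 0.293 T 3.4 resid mm [ 0.3  0.1  0.2 -0.1  0.   0. ]
now 9.483 q 0.3206 v 0.0038 h 0.3192
dy [-0.004, -0.004, 0.0, 0.004, 0.006, 0.006, 0.006, 0.006, 0.006, 0.006, 0.006, 0.007, 0.007, 0.007]
pred t,q,v,h-q: [(0.0, np.float64(0.321), np.float64(0.004), np.float64(-0.003)), (0.5, np.float64(0.321), np.float64(0.001), np.float64(0.0)), (1.0, np.float64(0.322), np.float64(0.001), np.float64(-0.0)), (1.5, np.float64(0.322), np.float64(0.001), np.float64(-0.0)), (2.0, np.float64(0.323), np.float64(0.0), np.float64(-0.0)), (2.5, np.float64(0.323), np.float64(0.0), np.float64(-0.0)), (3.0, np.float64(0.323), np.float64(0.0), np.float64(-0.0)), (3.5, np.float64(0.323), np.float64(0.0), np.float64(-0.0)), (4.0, np.float64(0.323), np.float64(0.0), np.float64(-0.0)), (4.5, np.float64(0.323), np.float64(0.0), np.float64(-0.0))]
```

Request:
servo_tool([
  {"dx": 0,"dy": -0.002,"dz": 0,"wx": 0,"wy": 0,"wz": 0},
  {"dx": 0,"dy": 0,"dz": 0,"wx": 0,"wy": 0,"wz": 0},
  {"dx": 0,"dy": 0.002,"dz": 0,"wx": 0,"wy": 0,"wz": 0},
  {"dx": 0,"dy": 0.004,"dz": 0,"wx": 0,"wy": 0,"wz": 0},
  {"dx": 0,"dy": 0.005,"dz": 0,"wx": 0,"wy": 0,"wz": 0},
  {"dx": 0,"dy": 0.005,"dz": 0,"wx": 0,"wy": 0,"wz": 0},
  {"dx": 0,"dy": 0.005,"dz": 0,"wx": 0,"wy": 0,"wz": 0},
  {"dx": 0,"dy": 0.005,"dz": 0,"wx": 0,"wy": 0,"wz": 0},
  {"dx": 0,"dy": 0.005,"dz": 0,"wx": 0,"wy": 0,"wz": 0},
  {"dx": 0,"dy": 0.005,"dz": 0,"wx": 0,"wy": 0,"wz": 0},
  {"dx": 0,"dy": 0.005,"dz": 0,"wx": 0,"wy": 0,"wz": 0},
  {"dx": 0,"dy": 0.005,"dz": 0,"wx": 0,"wy": 0,"wz": 0},
])

```text
time_s: 10.48
ee_pos: [0.4836, 0.1358, 0.1312]
orientation: [-3.142, 0.002, -2.989]
force: [12.2, 1.8, -9.7]
opening: 0.0297
gripper_force: 25.0
```

```bash
LAG=-.015 python3 mpc.py 3 -0.002,0,0.002,0.004,0.005,0.005,0.005,0.005,0.005,0.005,0.005,0.005
python3 - <<'E'
from h import *
s=viewer.snapshot("top");save(s,"t2");print(look("top"))
cv2.imwrite("pics/t2.png",cv2.resize(s["img"][190:280,180:340],None,fx=4.5,fy=4.5,interpolation=cv2.INTER_CUBIC)[...,::-1])
s=viewer.snapshot("scene")
cv2.imwrite("pics/s2.png",cv2.resize(s["img"][180:310,300:480],None,fx=4,fy=4,interpolation=cv2.INTER_CUBIC)[...,::-1])
E
```

```text
10.483 q 0.3231 red 0.3193 h 0.3218 cmd 0.3212 green (np.float64(0.0641), np.float64(0.0633)) grip 25.0
10.533 q 0.3231 red 0.3201 h 0.3218 cmd 0.3212 green (np.float64(0.0642), np.float64(0.0632)) grip 25.0
10.583 q 0.323 red 0.3197 h 0.3218 cmd 0.3212 green (np.float64(0.0639), np.float64(0.0633)) grip 25.0
r 0.292 T 3.4 resid mm [-0.2 -0.1 -0.1 -0.6 -0.6 -0.5]
now 10.633 q 0.3229 v -0.0007 h 0.3212
dy [0.006, 0.008, 0.007, 0.005, 0.004, 0.003, 0.004, 0.004, 0.004, 0.004, 0.004, 0.004, 0.004, 0.004]
pred t,q,v,h-q: [(0.0, np.float64(0.323), np.float64(-0.001), np.float64(0.001)), (0.5, np.float64(0.323), np.float64(0.0), np.float64(-0.0)), (1.0, np.float64(0.323), np.float64(0.0), np.float64(-0.0)), (1.5, np.float64(0.323), np.float64(0.0), np.float64(-0.0)), (2.0, np.float64(0.323), np.float64(0.0), np.float64(-0.0)), (2.5, np.float64(0.323), np.float64(0.0), np.float64(-0.0)), (3.0, np.float64(0.323), np.float64(0.0), np.float64(-0.0)), (3.5, np.float64(0.323), np.float64(0.0), np.float64(-0.0)), (4.0, np.float64(0.323), np.float64(0.0), np.float64(-0.0)), (4.5, np.float64(0.323), np.float64(0.0), np.float64(-0.0))]
{'t': 10.683, 'red': (np.float64(0.056), np.float64(0.0523), np.float64(0.613), 673), 'orange': (np.float64(0.0588), np.float64(0.0588), np.float64(0.653), 6), 'green': (np.float64(0.0596), np.float64(0.0594), np.float64(0.676), 33)}
```

View pics/t2.png

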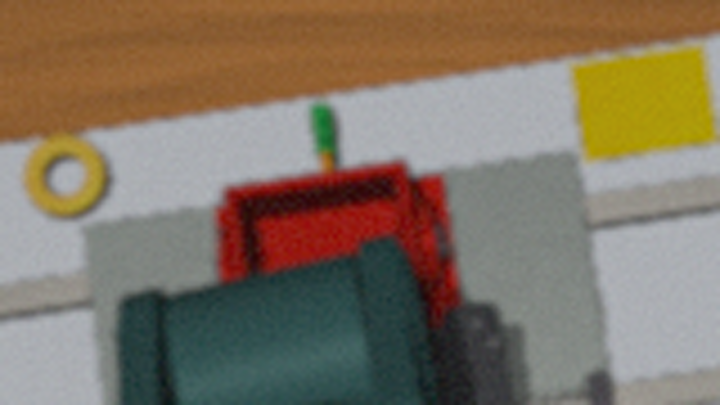

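View pics/s2.png

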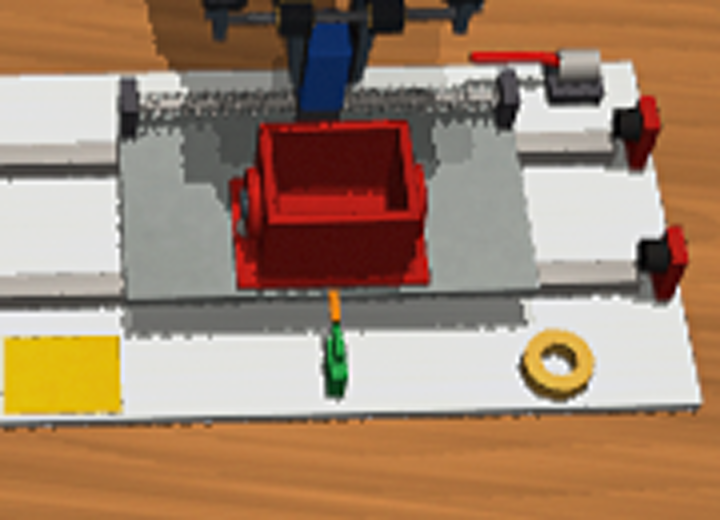

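Both views show the orange pointer in line with the green tongue: top crop about (326,160) against (322,130), scene crop (335,305) against (336,350). The collars haven't moved. I'll hold still for more than 4 s.

Request:
servo_tool([
  {"dx": 0,"dy": 0.001,"dz": 0,"wx": 0,"wy": 0,"wz": 0},
  {"dx": 0,"dy": 0.002,"dz": 0,"wx": 0,"wy": 0,"wz": 0},
  {"dx": 0,"dy": 0.002,"dz": 0,"wx": 0,"wy": 0,"wz": 0},
  {"dx": 0,"dy": 0.002,"dz": 0,"wx": 0,"wy": 0,"wz": 0},
  {"dx": 0,"dy": 0.002,"dz": 0,"wx": 0,"wy": 0,"wz": 0},
  {"dx": 0,"dy": 0.002,"dz": 0,"wx": 0,"wy": 0,"wz": 0},
  {"dx": 0,"dy": 0.002,"dz": 0,"wx": 0,"wy": 0,"wz": 0},
  {"dx": 0,"dy": 0.002,"dz": 0,"wx": 0,"wy": 0,"wz": 0},
  {"dx": 0,"dy": 0.002,"dz": 0,"wx": 0,"wy": 0,"wz": 0},
  {"dx": 0,"dy": 0.002,"dz": 0,"wx": 0,"wy": 0,"wz": 0},
  {"dx": 0,"dy": 0.002,"dz": 0,"wx": 0,"wy": 0,"wz": 0},
  {"dx": 0,"dy": 0.002,"dz": 0,"wx": 0,"wy": 0,"wz": 0},
])

```text
time_s: 11.78
ee_pos: [0.4835, 0.1366, 0.1313]
orientation: [-3.142, 0.002, -2.989]
force: [11.6, 1.6, -9.8]
opening: 0.0303
gripper_force: 25.0
```

Request:
servo_tool([
  {"dx": 0,"dy": 0,"dz": 0,"wx": 0,"wy": 0,"wz": 0},
  {"dx": 0,"dy": 0,"dz": 0,"wx": 0,"wy": 0,"wz": 0},
  {"dx": 0,"dy": 0,"dz": 0,"wx": 0,"wy": 0,"wz": 0},
  {"dx": 0,"dy": 0,"dz": 0,"wx": 0,"wy": 0,"wz": 0},
  {"dx": 0,"dy": 0,"dz": 0,"wx": 0,"wy": 0,"wz": 0},
  {"dx": 0,"dy": 0,"dz": 0,"wx": 0,"wy": 0,"wz": 0},
  {"dx": 0,"dy": 0,"dz": 0,"wx": 0,"wy": 0,"wz": 0},
  {"dx": 0,"dy": 0,"dz": 0,"wx": 0,"wy": 0,"wz": 0},
  {"dx": 0,"dy": 0,"dz": 0,"wx": 0,"wy": 0,"wz": 0},
  {"dx": 0,"dy": 0,"dz": 0,"wx": 0,"wy": 0,"wz": 0},
  {"dx": 0,"dy": 0,"dz": 0,"wx": 0,"wy": 0,"wz": 0},
  {"dx": 0,"dy": 0,"dz": 0,"wx": 0,"wy": 0,"wz": 0},
])

```text
time_s: 12.78
ee_pos: [0.4834, 0.1366, 0.1312]
orientation: [-3.142, 0.002, -2.989]
force: [12.3, 2.2, -10.3]
opening: 0.0301
gripper_force: 25.0
```

Request:
servo_tool([
  {"dx": 0,"dy": 0,"dz": 0,"wx": 0,"wy": 0,"wz": 0},
  {"dx": 0,"dy": 0,"dz": 0,"wx": 0,"wy": 0,"wz": 0},
  {"dx": 0,"dy": 0,"dz": 0,"wx": 0,"wy": 0,"wz": 0},
  {"dx": 0,"dy": 0,"dz": 0,"wx": 0,"wy": 0,"wz": 0},
  {"dx": 0,"dy": 0,"dz": 0,"wx": 0,"wy": 0,"wz": 0},
  {"dx": 0,"dy": 0,"dz": 0,"wx": 0,"wy": 0,"wz": 0},
  {"dx": 0,"dy": 0,"dz": 0,"wx": 0,"wy": 0,"wz": 0},
  {"dx": 0,"dy": 0,"dz": 0,"wx": 0,"wy": 0,"wz": 0},
  {"dx": 0,"dy": 0,"dz": 0,"wx": 0,"wy": 0,"wz": 0},
  {"dx": 0,"dy": 0,"dz": 0,"wx": 0,"wy": 0,"wz": 0},
  {"dx": 0,"dy": 0,"dz": 0,"wx": 0,"wy": 0,"wz": 0},
  {"dx": 0,"dy": 0,"dz": 0,"wx": 0,"wy": 0,"wz": 0},
])

```text
time_s: 13.78
ee_pos: [0.4834, 0.1366, 0.1312]
orientation: [-3.142, 0.002, -2.989]
force: [11.7, 2.9, -11.0]
opening: 0.0297
gripper_force: 25.0
```

Request:
servo_tool([
  {"dx": 0,"dy": 0,"dz": 0,"wx": 0,"wy": 0,"wz": 0},
  {"dx": 0,"dy": 0,"dz": 0,"wx": 0,"wy": 0,"wz": 0},
  {"dx": 0,"dy": 0,"dz": 0,"wx": 0,"wy": 0,"wz": 0},
  {"dx": 0,"dy": 0,"dz": 0,"wx": 0,"wy": 0,"wz": 0},
  {"dx": 0,"dy": 0,"dz": 0,"wx": 0,"wy": 0,"wz": 0},
  {"dx": 0,"dy": 0,"dz": 0,"wx": 0,"wy": 0,"wz": 0},
  {"dx": 0,"dy": 0,"dz": 0,"wx": 0,"wy": 0,"wz": 0},
  {"dx": 0,"dy": 0,"dz": 0,"wx": 0,"wy": 0,"wz": 0},
  {"dx": 0,"dy": 0,"dz": 0,"wx": 0,"wy": 0,"wz": 0},
  {"dx": 0,"dy": 0,"dz": 0,"wx": 0,"wy": 0,"wz": 0},
  {"dx": 0,"dy": 0,"dz": 0,"wx": 0,"wy": 0,"wz": 0},
  {"dx": 0,"dy": 0,"dz": 0,"wx": 0,"wy": 0,"wz": 0},
])

```text
time_s: 14.78
ee_pos: [0.4835, 0.1366, 0.1313]
orientation: [-3.142, 0.002, -2.989]
force: [12.6, 1.6, -10.2]
opening: 0.0297
gripper_force: 25.0
```

Request:
servo_tool([
  {"dx": 0,"dy": 0,"dz": 0,"wx": 0,"wy": 0,"wz": 0},
  {"dx": 0,"dy": 0,"dz": 0,"wx": 0,"wy": 0,"wz": 0},
  {"dx": 0,"dy": 0,"dz": 0,"wx": 0,"wy": 0,"wz": 0},
  {"dx": 0,"dy": 0,"dz": 0,"wx": 0,"wy": 0,"wz": 0},
  {"dx": 0,"dy": 0,"dz": 0,"wx": 0,"wy": 0,"wz": 0},
  {"dx": 0,"dy": 0,"dz": 0,"wx": 0,"wy": 0,"wz": 0},
  {"dx": 0,"dy": 0,"dz": 0,"wx": 0,"wy": 0,"wz": 0},
  {"dx": 0,"dy": 0,"dz": 0,"wx": 0,"wy": 0,"wz": 0},
  {"dx": 0,"dy": 0,"dz": 0,"wx": 0,"wy": 0,"wz": 0},
  {"dx": 0,"dy": 0,"dz": 0,"wx": 0,"wy": 0,"wz": 0},
  {"dx": 0,"dy": 0,"dz": 0,"wx": 0,"wy": 0,"wz": 0},
  {"dx": 0,"dy": 0,"dz": 0,"wx": 0,"wy": 0,"wz": 0},
])

```text
time_s: 15.78
ee_pos: [0.4834, 0.1366, 0.1312]
orientation: [-3.142, 0.002, -2.989]
force: [12.6, 1.9, -9.1]
opening: 0.03
gripper_force: 25.0
```

```bash
python3 - <<'E'
from h import *
a=[look("scene") for i in range(4)]
for o in a: print(o["t"],o["orange"][:2],o["green"][:2])
v=(a[-1]["orange"][1]-a[0]["orange"][1])/.15
e=a[-1]["orange"][0]-a[-1]["green"][0]; print(v,e)
if abs(v)<.01 and abs(e)<.006 and status.get_state()["gripper_force"]>10: print(env.finish_job())
E
```

```text
15.783 (np.float64(0.0632), np.float64(0.0629)) (np.float64(0.0635), np.float64(0.0631))
15.833 (np.float64(0.0628), np.float64(0.0627)) (np.float64(0.0638), np.float64(0.0633))
15.883 (np.float64(0.0629), np.float64(0.0628)) (np.float64(0.0639), np.float64(0.0632))
15.933 (np.float64(0.0629), np.float64(0.0628)) (np.float64(0.0635), np.float64(0.0632))
-0.0006666666666666858 -0.0006000000000000033
the job is handed in; nothing more can be done
None
```

The job is handed in: the pointer passed the strip at about 0.14 m/s, and the carriage rested over 4 s with the pointer about 1 mm from the green mark, handle still gripped; the hand-in returned no verdict.

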